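# Unhook the battery from its carrier

### The arm

A 7-joint arm with a two-finger parallel gripper is mounted at the origin on the work surface. World frame = base frame: x ahead of the robot, y to its left, z up, the work surface at z = 0. Lengths are in m, angles in rad, forces in N, time in s.
With the tool pointing down it reaches from about 0.425 to 0.875 m from the base axis. Payload 9.9 kg.
Tool frame: the origin (TCP) lies at the very end of the fingers, on their centre line; the grasp point (between the pads) lies 19 mm behind it (ctrl.grasp_offset is the distance from the TCP to the grasp point, in m); z points along the fingers, y is the direction in which the jaws open and shut (so a half turn about z gives the same grasp; the last joint's range is limited). The gripper opens to 85 mm and grips with 20 to 120 N. Pads are 22 mm wide; open, the fingers measure 114 mm over their backs; the gripper's body (76 mm by 85 mm) begins 54 mm behind the grasp point. The pads swing forward as they close: fully open they stand 13 mm farther back than shut.
Start: joints at [1.058, 0.576, 0.025, 1.437, -0.015, 1.129, -0.057], TCP at [0.281, -0.614, 0.231] pointing down, gripper open.
Joint ranges: [-2.76, 2.76], [-0.34, 2.15], [-1.52, 1.57], [0.19, 2.46], [-1.09, 4.23], [0.17, 1.99], [-2.82, 2.82]. Speed limits (rad/s): [2.22, 2.22, 3.01, 3.01, 3.14, 3.14, 3.14].

### API

Orientations are given as a unit quaternion [w, x, y, z].
In Python, from cell import ctrl, get_image, get_calibration gives the robot as it stands.
- The arm moves only by the tool servo_tool, never from a script. Its argument "deltas" is text: rows parted by semicolons, each of 6 numbers parted by spaces: the shift along the tool's x, y, z in cm, then the turn, a rotation vector about the tool's x, y, z in rad. A call has 1 to 10 rows; each row is the pose to reach, as a shift and turn from the pose commanded when the call began, along the tool's axes at that moment; what a row does not reach only later rows make up. A row lasts 1/12 s, in which the tool goes at most 41.7 mm and 7.16 degrees, less where a joint would pass 70% of its speed; a pose out of reach is approached as far as the arm can. A call with a gripper value outside its range is refused whole. "jaw" is the opening, from 0 (shut) to 1 (fully open), set as the call begins (left out, the last holds). The fingers move at their own pace and stop on an object; "squeeze" is the grip in N (left out, the last holds). Time passes only in rows, so rows that repeat a pose let the fingers close. It gives the time, the measured TCP pose, the force and the opening at its end, in the units of the state.
- ctrl.get_state(): the state, without advancing time (a new reading comes with each control period).
- get_image(name): name is "side" or "top" or "wrist"; returns the picture (384x512x3 uint8, red, green, blue); there is no depth.
- get_calibration(name): a dict with "vfov" (degrees; the focal length in pixels is half the picture's height over the tangent of half this angle, whatever the lens; pixels are square), "cx", "cy" (the principal point, pixels), "world_from_camera" (4x4, takes a point from camera to world coordinates); the wrist camera has in their place "tool_from_camera" (4x4, takes a point from camera to tool coordinates, whose origin is the TCP and whose axes are the flange's). Camera axes: x right, y down, z forward; pixel columns grow to the right and rows downward; lengths in m; the calibration is good to about 2 mm. A picture is of the moment at which its call begins: read the wrist's pose just before it. get_calibration takes no time and is no camera call.
- ctrl.sign_off(): hands the job in, once; it reports no verdict.
The state is a dict: "clock": time; "q": joint angles; "joint_vel": joint speeds; "joint_torque": joint torques, N m; "tool_pos": TCP position; "orientation": TCP orientation; "wrist_force": force on the tool from outside, world axes, zero at the start; "ft_torque": the same for the moment, N m; "width": opening from 0.0 (shut) to 1.0 (fully open).
Only numpy, scipy, OpenCV 4.12 (cv2) and the standard library are available. Lean on these libraries where they do the work, as an engineer would, in place of code of your own. Each camera call takes 0.05 s, during which the arm holds its last target. There are 200 camera calls.

### The job

Take the battery out of its carrier on the hydraulic power unit and set it down gently, standing upright and flat, in the empty spill tray. It is hooked by its feet: slide it back against the rubber buffer until the foot at the other end comes out from under its hold-down lip, tip that end up while the rear foot is still under its own lip, then draw the battery out. Do not force it: the carrier's end brackets with their lips are thin sheet and bend at about 22 N; leave the other things on the bench where they are.

Things in the scene. Friction and masses are not known exactly. Their poses are not given: they have to be found in the camera images.
- battery_grip (a point): the battery: dark grey block, lighter lid, case 96 long (x) x 48 wide (y) x 38 mm tall, 0.55 to 0.95 kg. Upright across the middle of its lid a fixed grip: slab 12 thick (x) x 40 (y) x 30 mm high, top 68 mm above the underside. At the bottom of each end a foot, full width, 16 mm high, sticks out 22 mm: base 140 x 48 mm. The point is on the grip's centreline, 58 mm above the underside; z up, x as the unit's x at first
- unit: the hydraulic power unit, fixed: grey base plate 320 x 330 x 8 mm with motor, valve block, white tank (up to 115 mm high, at y -58 to -173 mm) and, along y = +85 mm, the sheet-steel battery carrier (floor 11 mm above the bench, 7 mm side flanges 2.5 mm clear of the battery). Origin on the bench, x along the carrier from its rear (buffer end, nearest the robot) to its front, z up
- rear_end (a point): nominal middle of the relaxed rubber buffer's face, at carrier floor level, axes as the unit's. The buffer (9 mm high, 36 mm wide) yields 6.5 N per mm, hard stop at 5.5 mm. Rear lip above it: edge 12.5 mm in front of this face, underside 23 mm above the floor, 3 mm thick. The carrier is bolted through slots: it lies up to 5 mm fore or aft of this point. Gap buffer to battery: 0 to 11.5 mm, to be felt
- front_end (a point): nominal middle of the front hold-down lip's edge, at carrier floor level, axes as the unit's; shifts with the carrier; truly 138 mm in front of the buffer's face. Lip underside 18, top 21 mm above the floor. The 140 mm base clears it, all the way up, only with the buffer squeezed 2 mm (13 N; floor friction alters the push felt by up to 4 N) or more. Tipped about the rear foot's lower edge, the front foot is above the lip from 9 degrees; 10 is ample, 14 the most
- tray: the empty spill tray, fixed: grey plastic, 226 (x) x 166 (y) x 25 mm high outside, walls and floor 4 mm thick, open at the top. Origin at the centre of its underside, z up.
- spanner: bystander: steel spanner 130 mm long, lying on the unit's base plate between carrier and motor; origin at its underside
- tin: bystander: tin, 80 mm across, 85 mm high, on the bench beside the spill tray; origin at its underside
- spray: bystander: upright spray bottle, 62 mm across, 170 mm high, at the back; origin at its underside
- cartridge: bystander: small brass hydraulic cartridge valve, standing on the unit's base plate near its front, 35 mm across, 75 mm high; origin at its underside
- driver: bystander: screwdriver 190 mm long, lying at the back; origin at its underside
- seal: bystander: rubber ring 60 mm across, 7 mm high, lying at the back; origin at its underside
- hammer: bystander: hammer 270 mm long, lying at the left; origin at its underside
Things that resemble listed ones, but are neither listed nor needed, are in the scene too. What is shaped like the part that bears battery_grip but red is not meant.

How it is judged:
By the outcome, as a careful person would: the job done as asked, in the order asked, and still so for the second after the job is handed in, with the robot touching nothing.
It also fails if it takes over 64 s, if anything falls off the work surface, if the arm or the gripper's body presses on something with over 40 N, if the wrist force passes 120 N, or if a joint passes its speed limit or range.

## Working session

There is one attempt and no reset: what is moved stays moved. The work goes in short steps, Python scripts to look and compute and a tool call to move; the robot and the scene stay as the last step left them, time stands still between calls to the robot, and variables do not carry over. Pictures are saved under pics/ and viewed, about 8 in all and at most 12, crops included, and the job is handed in when it is done.

Besides the shell and the picture viewer there is one more tool, called after "Emit:" in YAML: its name, and indented under it one key for each argument. servo_tool: Moves the arm, as the interface text tells. Its arguments: {"type":"object","properties":{"deltas":{"type":"string"},"jaw":{"type":"number"},"squeeze":{"type":"number"}},"required":["deltas"]}

```bash
ls; mkdir -p pics
cat > h.py <<'E'
import numpy as np,cv2
from scipy.spatial.transform import Rotation as R
from cell import ctrl,get_image,get_calibration
def quat(o): return R.from_quat([o[1],o[2],o[3],o[0]])
def T():
    s=ctrl.get_state(); M=np.eye(4); M[:3,:3]=quat(s["orientation"]).as_matrix(); M[:3,3]=s["tool_pos"]; return M
def cam(name,Tw=None):
    c=get_calibration(name); f=192/np.tan(np.radians(c["vfov"])/2)
    M=np.array(c["world_from_camera"]) if "world_from_camera" in c else (T() if Tw is None else Tw)@np.array(c["tool_from_camera"])
    return f,c["cx"],c["cy"],M
def pix2(name,u,v,z,Tw=None):
    f,cx,cy,M=cam(name,Tw); d=M[:3,:3]@np.array([(u-cx)/f,(v-cy)/f,1]); o=M[:3,3]
    return o+d*(z-o[2])/d[2]
def proj(name,p,Tw=None):
    f,cx,cy,M=cam(name,Tw); q=np.linalg.inv(M)@np.append(p,1); return np.array([cx+f*q[0]/q[2],cy+f*q[1]/q[2]])
def save(name,fn,crop=None,scale=1):
    im=get_image(name)[:,:,::-1]; cv2.imwrite("pics/raw_"+fn,im)
    if crop: im=im[crop[1]:crop[3],crop[0]:crop[2]]
    cv2.imwrite("pics/"+fn,cv2.resize(im,None,fx=scale,fy=scale,interpolation=cv2.INTER_CUBIC))
E
python3 - <<'E'
from h import *
np.set_printoptions(precision=3,suppress=True)
s=ctrl.get_state();print(s)
for n in("side","top","wrist"):print(n,get_calibration(n))
save("top","top.png",None,1.5);save("side","side.png",None,1.5)
E
```

```text
pics
{'clock': 0.0, 'q': array([ 1.058,  0.577,  0.025,  1.438, -0.015,  1.129, -0.056]), 'joint_vel': array([ 0.001, -0.   , -0.001,  0.002, -0.001, -0.   , -0.001]), 'joint_torque': array([  0.001, -76.576,   2.25 , -28.597,   0.015,   0.013,   0.   ]), 'tool_pos': array([ 0.28 , -0.613,  0.23 ]), 'orientation': array([-0.001,  0.977,  0.213, -0.   ]), 'wrist_force': array([ 1.41 , -1.224,  0.137]), 'ft_torque': array([ 0.017,  0.043, -0.024]), 'width': 0.9978044113388882}
side {'vfov': 42.87407893638249, 'cx': 255.1429000827814, 'cy': 192.7939930842861, 'world_from_camera': array([[-0.909,  0.272, -0.315,  1.045],
       [ 0.416,  0.567, -0.711,  1.253],
       [-0.015, -0.777, -0.629,  1.168],
       [ 0.   ,  0.   ,  0.   ,  1.   ]])}
top {'vfov': 51.19158052425479, 'cx': 249.12118657676075, 'cy': 190.29987981582556, 'world_from_camera': array([[-0.01 , -0.987,  0.158,  0.313],
       [-1.   ,  0.012,  0.014, -0.019],
       [-0.016, -0.158, -0.987,  1.29 ],
       [ 0.   ,  0.   ,  0.   ,  1.   ]])}
wrist {'vfov': 69.94058785783746, 'cx': 257.1298534826152, 'cy': 192.0486339729199, 'tool_from_camera': array([[ 0.001, -0.945, -0.327,  0.085],
       [ 1.   ,  0.001,  0.   ,  0.001],
       [ 0.   , -0.327,  0.945, -0.142],
       [ 0.   ,  0.   ,  0.   ,  1.   ]])}
```

View pics/top.png

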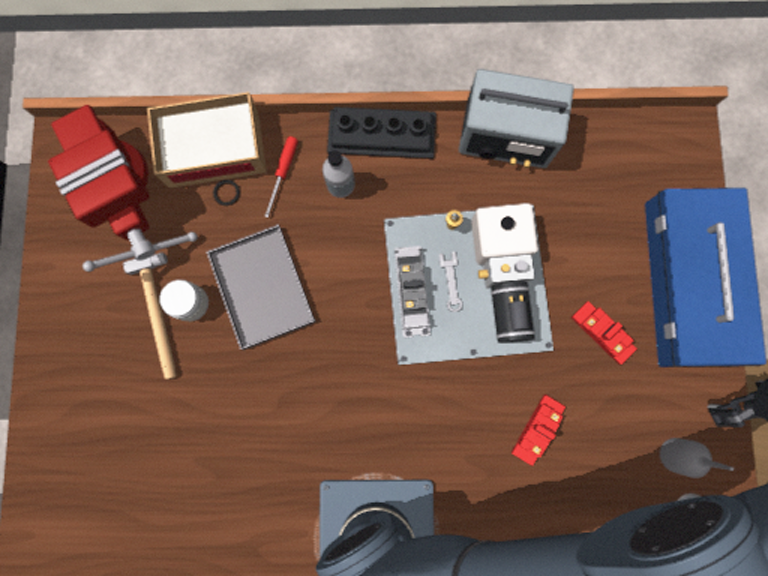

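View pics/side.png

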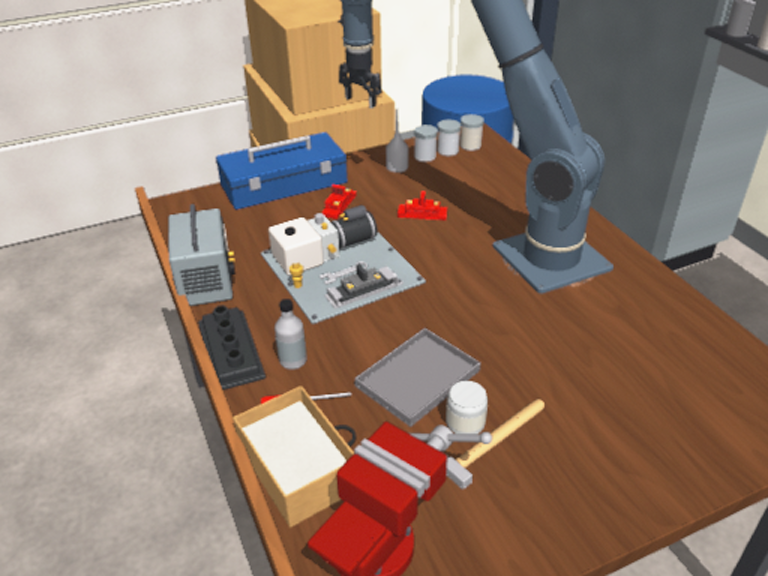

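The battery is the dark grey block in the carrier, at (414,289) in the top view. Two red look-alikes are at (604,333) and (540,430), and I won't use those. The tray is at (262,287), the tin at (184,300), the spanner at (452,280) and the cartridge at (455,219).

Run:
```python
from h import *
np.set_printoptions(precision=4,suppress=True)
P=lambda u,v,z:pix2("top",u/1.5,v/1.5,z)
nl,nr,fl=P(400,364,.008),P(552,352,.008),P(386,220,.008)
print("unit",nl,nr,fl,np.linalg.norm(nl-nr),np.linalg.norm(nl-fl))
print("yaw",np.degrees(np.arctan2(*(fl-nl)[[1,0]])),np.degrees(np.arctan2(*(nl-nr)[[1,0]])))
t=[P(*a,.025) for a in((208,252),(280,227),(316,321),(243,347))];print("tray",np.mean(t,0),t,[np.linalg.norm(t[i]-t[i-1]) for i in range(4)])
print("grip approx",P(414,289,.079))
print("tin",P(184,300,.085),T())
im=cv2.imread("pics/raw_top.png")[130:250,245:380]; cv2.imwrite("pics/c1.png",cv2.resize(im,None,fx=5,fy=5,interpolation=cv2.INTER_CUBIC))
```

```text
unit [ 0.3492 -0.0548  0.008 ] [ 0.371 -0.376  0.008] [ 0.6632 -0.0293  0.008 ] 0.3219061514776584 0.31507351710170256
yaw 4.6409328945490875 93.89079487207916
tray [0.5168 0.2384 0.025 ] [array([0.5928, 0.356 , 0.025 ]), array([0.6462, 0.2009, 0.025 ]), array([0.4406, 0.1216, 0.025 ]), array([0.3875, 0.2751, 0.025 ])] [np.float64(0.22062885768970625), np.float64(0.1639775323790048), np.float64(0.22029707053013142), np.float64(0.1624326133943094)]
grip approx [ 0.4983 -0.0838  0.079 ]
tin [0.4805 0.3838 0.085 ] [[ 0.9095  0.4158 -0.0007  0.2805]
 [ 0.4158 -0.9095  0.0013 -0.6135]
 [-0.0001 -0.0015 -1.      0.2305]
 [ 0.      0.      0.      1.    ]]
```

View pics/c1.png

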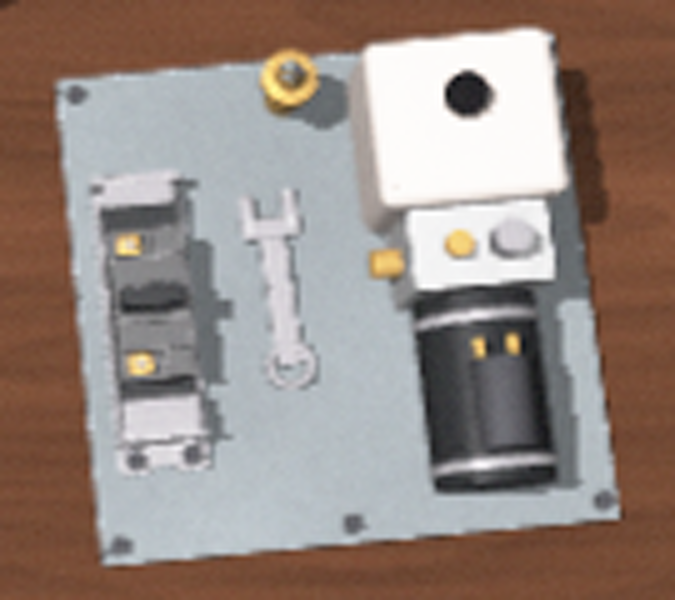

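Emit:
servo_tool:
  deltas: "41.8 -39.1 0 0 0 -1.216;41.8 -39.1 0 0 0 -1.216;41.8 -39.1 0 0 0 -1.216;41.8 -39.1 0 0 0 -1.216;41.8 -39.1 0 0 0 -1.216;41.8 -39.1 0 0 0 -1.216;41.8 -39.1 0 0 0 -1.216;41.8 -39.1 0 0 0 -1.216;41.8 -39.1 0 0 0 -1.216;41.8 -39.1 0 0 0 -1.216"
  jaw: 0.28

```text
clock: 0.93
tool_pos: [0.4392, -0.2266, 0.2313]
orientation: [0.0, 0.678, 0.735, -0.0]
wrist_force: [1.1, -0.5, -0.6]
width: 0.278
```

```bash
cat >> h.py <<'E'
def goto(p,Rm):
    "row (cm, rad) from the present pose to world pose"
    M=T(); return np.round(np.r_[M[:3,:3].T@(np.array(p)-M[:3,3])*100,R.from_matrix(M[:3,:3].T@Rm).as_rotvec()],3)
def down(yaw): # tool y along world yaw (unit x), z down
    c,s=np.cos(yaw),np.sin(yaw); return np.array([[-s,c,0],[c,s,0],[0,0,-1.]])
E
python3 - <<'E'
from h import *
s=ctrl.get_state();print(s["clock"],s["tool_pos"],s["q"],goto([.498,-.084,.20],down(np.radians(4.3))))
E
```

```text
0.9333 [ 0.43916812 -0.22663483  0.23129784] [ 0.65947426  0.32319915 -0.37155128  1.89357186  0.14245138  0.95043098
  0.30278497] [ 1.3745e+01  7.0110e+00  3.1260e+00 -0.0000e+00  0.0000e+00  5.0000e-03]
```

Emit:
servo_tool:
  deltas: "13.7 7.0 3.1 0 0 0.005;13.7 7.0 3.1 0 0 0.005;13.7 7.0 3.1 0 0 0.005;13.7 7.0 3.1 0 0 0.005;13.7 7.0 3.1 0 0 0.005;13.7 7.0 3.1 0 0 0.005;13.7 7.0 3.1 0 0 0.005"

```text
clock: 1.52
tool_pos: [0.4983, -0.0873, 0.2]
orientation: [-0.0, 0.682, 0.731, -0.001]
wrist_force: [-0.5, -0.0, 0.4]
width: 0.28
```

Run:
```python
from h import *
s=ctrl.get_state();print(s["clock"],s["tool_pos"],s["orientation"],s["wrist_force"])
np.save("w1.npy",T());save("wrist","w1.png",None,1.55)
```

```text
1.5167 [ 0.49830205 -0.08730323  0.20004417] [-2.32366737e-04  6.82306422e-01  7.31066098e-01 -5.03250954e-04] [-0.53834698 -0.02201405  0.38448541]
```

View pics/w1.png

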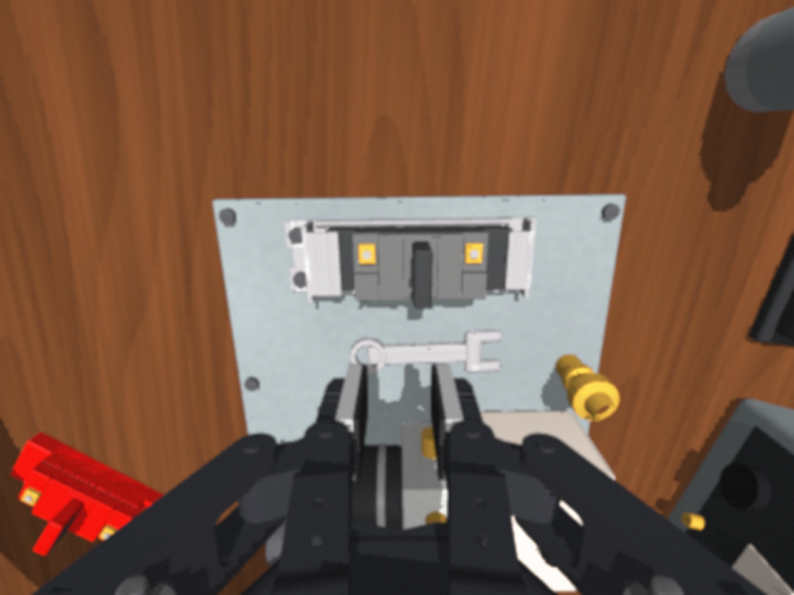

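Run:
```python
from h import *
np.set_printoptions(precision=4,suppress=True)
W=np.load("w1.npy");P=lambda u,v,z:pix2("wrist",u/1.55,v/1.55,z,W)
a,b=P(213,200,.008),P(625,195,.008)
d=b-a;yaw=np.arctan2(d[1],d[0]);print("corners",a,b,np.linalg.norm(d),np.degrees(yaw))
x=np.array([np.cos(yaw),np.sin(yaw),0]);y=np.array([-x[1],x[0],0])
O=(a+b)/2-165e-3*y;O[2]=0;print("unit O",O)
U=lambda p:(x@(p-O),y@(p-O))
for n,u,v,z in(("grip far end top",422,308,.079),("griptop L",413,300,.079),("griptop R",432,300,.079),("case front edge lid",487,290,.049),("case rear edge lid",355,290,.049),("rear lip edge",341,260,.037),("front lip edge",508,260,.032),("term r",367,254,.051),("term f",474,253,.051)):
    print(n,U(P(u,v,z)))
im=cv2.imread("pics/raw_w1.png")[135:205,175:360]; cv2.imwrite("pics/c2.png",cv2.resize(im,None,fx=4.3,fy=4.3,interpolation=cv2.INTER_CUBIC))
```

```text
corners [ 0.3535 -0.0493  0.008 ] [ 0.6686 -0.0235  0.008 ] 0.3161842117955218 4.6873303123178465
unit O [ 0.5245 -0.2008  0.    ]
grip far end top (np.float64(-0.000696444691824723), np.float64(0.10106179470670279))
griptop L (np.float64(-0.006624387258403457), np.float64(0.1067252186150949))
griptop R (np.float64(0.0058170451389913), np.float64(0.10657751012776369))
case front edge lid (np.float64(0.04788637949194838), np.float64(0.10315525014879323))
case rear edge lid (np.float64(-0.047637841279306314), np.float64(0.10428939973267583))
rear lip edge (np.float64(-0.0582182555423527), np.float64(0.12370317300650367))
front lip edge (np.float64(0.06590691603365505), np.float64(0.12097477242187574))
term r (np.float64(-0.037832640410499295), np.float64(0.1312772691443087))
term f (np.float64(0.03685685193028294), np.float64(0.13110365744926594))
```

View pics/c2.png

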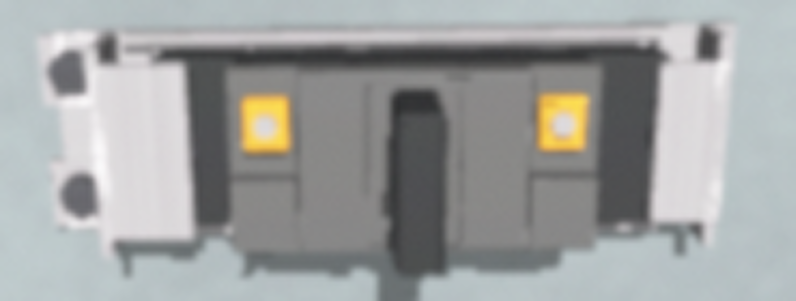

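Run:
```python
from h import *
np.set_printoptions(precision=4,suppress=True)
W=np.load("w1.npy");P=lambda u,v,z:pix2("wrist",u/4.3+175,v/4.3+135,z,W)
far=(P(396,272,.079)+P(446,272,.079))/2;near=(P(400,108,.079)+P(442,108,.079))/2
print("grip far/near",far,near,np.linalg.norm(far-near),(far+near)/2)
c=[P(*q,.049) for q in((230,65),(603,65),(592,246),(236,246))];print("case",c,np.mean(c,0))
d=c[1]-c[0];print(np.degrees(np.arctan2(d[1],d[0])))
print("lips rear",P(188,65,.037),P(193,238,.037),"front",P(657,55,.032),P(650,225,.032))
# cross-check in top picture
for z,p in((.079,(far+near)/2),(.049,c[0]),(.049,c[2])):print(proj("top",p)*1.5,(proj("top",p)-[245,130])*5)
```

```text
grip far/near [ 0.5162 -0.0996  0.079 ] [ 0.5127 -0.0601  0.079 ] 0.03963181440064994 [ 0.5144 -0.0799  0.079 ]
case [array([ 0.4664, -0.0591,  0.049 ]), array([ 0.5592, -0.0526,  0.049 ]), array([ 0.5629, -0.1003,  0.049 ]), array([ 0.4697, -0.1068,  0.049 ])] [ 0.5145 -0.0797  0.049 ]
4.006909961652587
lips rear [ 0.4544 -0.0622  0.037 ] [ 0.4569 -0.1095  0.037 ] front [ 0.5768 -0.0519  0.032 ] [ 0.5821 -0.0987  0.032 ]
[411.8996 281.1915] [147.9988 287.3051]
[401.6802 306.4949] [113.9341 371.6498]
[420.4761 260.6531] [176.5871 218.8438]
```

Run:
```python
from h import *
print(goto([.5145,-.0798,.11],down(np.radians(4.5))),goto([.5145,-.0798,.053],down(np.radians(4.5))))
```

```text
[ 7.140e-01  1.686e+00  9.017e+00 -1.000e-03  1.000e-03 -1.100e-02] [ 7.1700e-01  1.6900e+00  1.4717e+01 -1.0000e-03  1.0000e-03 -1.1000e-02]
```

Emit:
servo_tool:
  deltas: "0.71 1.69 3.5 0 0 -0.011;0.71 1.69 7 0 0 -0.011;0.71 1.69 9 0 0 -0.011;0.71 1.69 9 0 0 -0.011"

```text
clock: 1.9
tool_pos: [0.5123, -0.0801, 0.1068]
orientation: [-0.002, 0.679, 0.734, -0.002]
wrist_force: [-1.2, -1.6, -0.1]
width: 0.279
```

Run:
```python
from h import *
np.save("w2.npy",T());save("wrist","w2.png",(120,60,400,270),2.8)
print(goto([.5145,-.0798,.053],down(np.radians(4.5))))
p=np.array([.5145,-.0798,.079]);print((proj("wrist",p)-[120,60])*2.8)
```

```text
[ 6.000e-03  1.290e-01  5.597e+00 -4.000e-03 -0.000e+00 -1.000e-03]
[385.12275077 464.31275825]
```

View pics/w2.png

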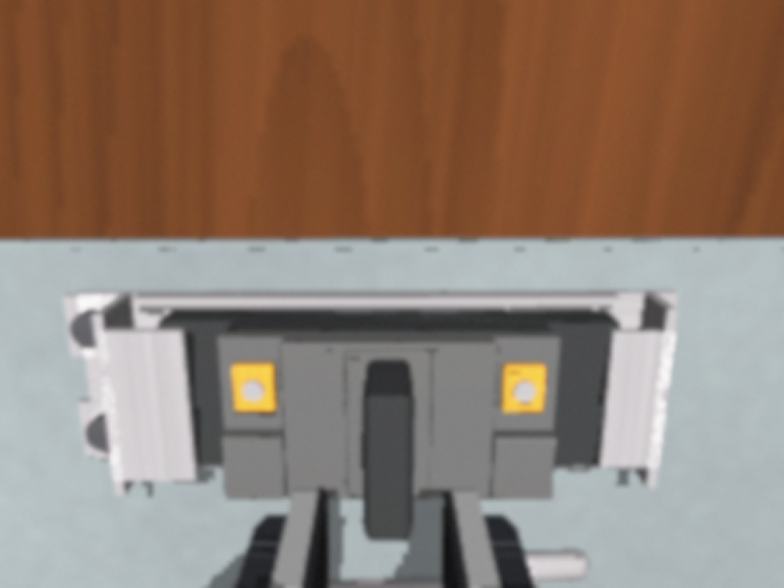

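Emit:
servo_tool:
  deltas: "0 0 2 0 0 0;0 0 4 0 0 0;0 0 4.8 0 0 0;0 0 5.2 0 0 0;0 0 5.4 0 0 0;0 0 5.4 0 0 0;0 0 5.4 0 0 0;0 0 5.4 0 0 0"

```text
clock: 2.62
tool_pos: [0.5156, -0.0786, 0.0572]
orientation: [0.001, 0.678, 0.735, 0.0]
wrist_force: [-0.2, 1.1, 0.0]
width: 0.279
```

Run:
```python
from h import *
s=ctrl.get_state();print(s["tool_pos"],s["wrist_force"],goto([.5145,-.0798,.053],down(np.radians(4.5))))
```

```text
[ 0.51559831 -0.07858462  0.05718977] [-0.22977633  1.0890079   0.01849367] [-0.112 -0.12   0.419  0.001  0.     0.001]
```

Emit:
servo_tool:
  deltas: "-0.1 -0.05 0.35 0 0 0;-0.1 -0.05 0.35 0 0 0;-0.1 -0.05 0.35 0 0 0;-0.1 -0.05 0.35 0 0 0"

```text
clock: 2.95
tool_pos: [0.5147, -0.0795, 0.0528]
orientation: [-0.0, 0.678, 0.735, -0.0]
wrist_force: [0.4, -1.0, 0.2]
width: 0.28
```

Emit:
servo_tool:
  deltas: "0 0 0 0 0 0;0 0 0 0 0 0;0 0 0 0 0 0;0 0 0 0 0 0;0 0 0 0 0 0;0 0 0 0 0 0"
  jaw: 0
  squeeze: 20

```text
clock: 3.45
tool_pos: [0.5143, -0.0796, 0.0528]
orientation: [-0.0, 0.678, 0.735, -0.0]
wrist_force: [-3.9, -0.2, 4.8]
width: 0.136
```

Emit:
servo_tool:
  deltas: "0 0 0 0 0 0;0 0 0 0 0 0;0 0 0 0 0 0;0 0 0 0 0 0"

```text
clock: 3.78
tool_pos: [0.5143, -0.0795, 0.0528]
orientation: [-0.0, 0.678, 0.735, -0.0]
wrist_force: [-4.7, -0.3, 5.3]
width: 0.14
```

Emit:
servo_tool:
  deltas: "0 0 -0.03 0 0 0;0 0 -0.03 0 0 0;0 0 -0.03 0 0 0;0 0 -0.03 0 0 0;0 0 -0.03 0 0 0;0 0 -0.03 0 0 0"
  squeeze: 80

```text
clock: 4.28
tool_pos: [0.5146, -0.0795, 0.053]
orientation: [-0.0, 0.678, 0.735, -0.0]
wrist_force: [-2.9, 0.6, 0.2]
width: 0.127
```

Emit:
servo_tool:
  deltas: "0 -0.03 0 0 0 0;0 -0.06 0 0 0 0;0 -0.09 0 0 0 0;0 -0.1 0 0 0 0;0 -0.1 0 0 0 0;0 -0.1 0 0 0 0"

```text
clock: 4.78
tool_pos: [0.5138, -0.0795, 0.053]
orientation: [0.0, 0.678, 0.735, 0.0]
wrist_force: [-0.3, 0.2, -5.9]
width: 0.12
```

Emit:
servo_tool:
  deltas: "0 -0.03 0.01 0 0 0;0 -0.06 0.01 0 0 0;0 -0.09 0.01 0 0 0;0 -0.1 0.01 0 0 0;0 -0.1 0.01 0 0 0"

```text
clock: 5.2
tool_pos: [0.5126, -0.0796, 0.053]
orientation: [-0.0, 0.678, 0.735, 0.0]
wrist_force: [1.2, 0.4, -5.1]
width: 0.125
```

Emit:
servo_tool:
  deltas: "0 -0.03 0 0 0 0;0 -0.06 0 0 0 0;0 -0.09 0 0 0 0;0 -0.1 0 0 0 0;0 -0.1 0 0 0 0"

```text
clock: 5.62
tool_pos: [0.5116, -0.0797, 0.053]
orientation: [-0.0, 0.678, 0.735, -0.0]
wrist_force: [0.7, 0.3, -5.2]
width: 0.127
```

Emit:
servo_tool:
  deltas: "0 -0.03 0 0 0 0;0 -0.06 0 0 0 0;0 -0.09 0 0 0 0;0 -0.1 0 0 0 0;0 -0.1 0 0 0 0"

```text
clock: 6.03
tool_pos: [0.5108, -0.0798, 0.053]
orientation: [0.0, 0.678, 0.735, 0.0]
wrist_force: [2.3, 0.4, -5.1]
width: 0.123
```

Emit:
servo_tool:
  deltas: "0 -0.03 0 0 0 0;0 -0.06 0 0 0 0;0 -0.09 0 0 0 0;0 -0.1 0 0 0 0;0 -0.1 0 0 0 0"

```text
clock: 6.45
tool_pos: [0.5103, -0.0798, 0.0531]
orientation: [0.0, 0.678, 0.735, 0.0]
wrist_force: [4.2, 0.2, -5.4]
width: 0.125
```

Emit:
servo_tool:
  deltas: "0 -0.05 0 0 0 0;0 -0.1 0 0 0 0;0 -0.15 0 0 0 0;0 -0.15 0 0 0 0;0 -0.15 0 0 0 0;0 -0.15 0 0 0 0"

```text
clock: 6.95
tool_pos: [0.5097, -0.0798, 0.0534]
orientation: [0.001, 0.678, 0.735, 0.001]
wrist_force: [6.9, 1.3, -4.5]
width: 0.129
```

Emit:
servo_tool:
  deltas: "0 -0.05 0 0 0 0;0 -0.1 0 0 0 0;0 -0.1 0 0 0 0;0 -0.1 0 0 0 0;0 -0.1 0 0 0 0"

```text
clock: 7.37
tool_pos: [0.5093, -0.0799, 0.0536]
orientation: [0.001, 0.678, 0.735, 0.002]
wrist_force: [7.3, 0.4, -4.6]
width: 0.126
```

Emit:
servo_tool:
  deltas: "0 -0.05 0 0 0 0;0 -0.1 0 0 0 0;0 -0.15 0 0 0 0;0 -0.15 0 0 0 0;0 -0.15 0 0 0 0;0 -0.15 0 0 0 0"

```text
clock: 7.87
tool_pos: [0.5088, -0.0798, 0.0538]
orientation: [0.002, 0.678, 0.735, 0.002]
wrist_force: [9.5, 0.6, -4.5]
width: 0.126
```

Run:
```python
from h import *
s=ctrl.get_state();M=T();print(s["tool_pos"],s["wrist_force"],s["ft_torque"],M[:3,2],np.degrees(np.arctan2(M[1,1],M[0,1])))
```

```text
[ 0.50883587 -0.07984923  0.05381599] [ 9.49695914  0.6276749  -4.52876815] [ 0.04664556 -2.36685351  0.03952582] [ 5.93947304e-03  6.46583354e-04 -9.99982152e-01] 4.602751989586244
```

Emit:
servo_tool:
  deltas: "0 -0.05 0 0.002 0 0;0 -0.1 0 0.004 0 0;0 -0.15 0 0.006 0 0;0 -0.15 0 0.006 0 0;0 -0.15 0 0.006 0 0;0 -0.15 0 0.006 0 0"

```text
clock: 8.37
tool_pos: [0.5084, -0.0799, 0.054]
orientation: [0.001, 0.678, 0.735, 0.001]
wrist_force: [12.2, 0.5, -7.4]
width: 0.123
```

Run:
```python
from h import *
s=ctrl.get_state();M=T();print(s["tool_pos"],s["wrist_force"],s["ft_torque"],M[:3,2],np.degrees(np.arctan2(M[1,1],M[0,1])))
```

```text
[ 0.50837739 -0.07987114  0.0539527 ] [12.18017192  0.54161474 -7.35615985] [ 0.07258114 -3.25103382  0.05887673] [ 1.89560437e-03  3.92917408e-04 -9.99998126e-01] 4.609928423055075
```

Emit:
servo_tool:
  deltas: "0 -0.05 0.03 0 0 0;0 -0.1 0.05 0.002 0 0;0 -0.1 0.05 0.002 0 0;0 -0.1 0.05 0.002 0 0;0 -0.1 0.05 0.002 0 0;0 -0.1 0.05 0.002 0 0"

```text
clock: 8.87
tool_pos: [0.5082, -0.0799, 0.0538]
orientation: [0.0, 0.678, 0.735, 0.001]
wrist_force: [13.5, -0.9, -6.1]
width: 0.126
```

Run:
```python
from h import *
s=ctrl.get_state();M=T();print(s["tool_pos"],s["wrist_force"],s["ft_torque"],M[:3,2],np.degrees(np.arctan2(M[1,1],M[0,1])))
```

```text
[ 0.50820003 -0.07986459  0.05375471] [13.49995212 -0.91376932 -6.11905112] [ 0.10690333 -3.44684497  0.09092716] [ 1.43631492e-03  3.25708237e-04 -9.99998915e-01] 4.613433460961052
```

Emit:
servo_tool:
  deltas: "0 -0.05 0.01 0 0 0;0 -0.1 0.02 0.001 0 0;0 -0.15 0.02 0.002 0 0;0 -0.17 0.02 0.002 0 0;0 -0.17 0.02 0.002 0 0;0 -0.17 0.02 0.002 0 0"

```text
clock: 9.37
tool_pos: [0.5078, -0.0799, 0.0539]
orientation: [0.001, 0.678, 0.735, 0.001]
wrist_force: [15.5, -1.0, -4.7]
width: 0.122
```

Run:
```python
from h import *
s=ctrl.get_state();M=T();print(s["tool_pos"],s["wrist_force"],s["ft_torque"],M[:3,2],np.degrees(np.arctan2(M[1,1],M[0,1])))
```

```text
[ 0.50777789 -0.07989831  0.05391323] [15.46519841 -0.96906782 -4.71289749] [ 0.08012833 -4.09932078  0.12565155] [ 1.86499711e-03  3.66578228e-04 -9.99998194e-01] 4.615527976912754
```

Emit:
servo_tool:
  deltas: "0 -0.1 0 0 0 0;0 -0.135 -0.06 -0.0087 0 0;0 -0.175 -0.12 -0.0175 0 0;0 -0.215 -0.18 -0.0262 0 0;0 -0.253 -0.242 -0.0349 0 0;0 -0.29 -0.3 -0.0436 0 0;0 -0.332 -0.361 -0.0524 0 0;0 -0.332 -0.361 -0.0524 0 0;0 -0.332 -0.361 -0.0524 0 0"

```text
clock: 10.12
tool_pos: [0.5052, -0.0801, 0.0579]
orientation: [0.019, 0.678, 0.735, 0.021]
wrist_force: [17.9, -0.1, -6.2]
width: 0.123
```

```bash
cat > st.py <<'E'
from h import *
np.set_printoptions(precision=4,suppress=True)
s=ctrl.get_state();M=T();c,sn=np.cos(np.radians(4.3)),np.sin(np.radians(4.3))
E=M[:3,3]-.070*M[:3,1]+.0425*M[:3,2]
print(s["clock"],s["tool_pos"],s["wrist_force"],s["ft_torque"],"tip deg",np.degrees(np.arcsin(M[2,1])),"rear edge",E)
E
python3 st.py
```

```text
10.1167 [ 0.5052 -0.0801  0.0579] [17.8766 -0.0843 -6.1659] [ 0.0849 -4.4489  0.0744] tip deg 3.1909863419279163 rear edge [ 0.4378 -0.0855  0.0116]
```

Emit:
servo_tool:
  deltas: "0 -0.075 -0.122 -0.0175 0 0;0 -0.153 -0.242 -0.0349 0 0;0 -0.232 -0.361 -0.0524 0 0;0 -0.314 -0.478 -0.0698 0 0;0 -0.398 -0.594 -0.0873 0 0;0 -0.483 -0.708 -0.1047 0 0;0 -0.57 -0.821 -0.1222 0 0;0 -0.57 -0.821 -0.1222 0 0;0 -0.57 -0.821 -0.1222 0 0"

```text
clock: 10.87
tool_pos: [0.4993, -0.0805, 0.0663]
orientation: [0.06, 0.675, 0.732, 0.066]
wrist_force: [19.2, 0.5, -8.4]
width: 0.117
```

```bash
python3 st.py
```

```text
10.8667 [ 0.4993 -0.0805  0.0663] [19.23    0.5154 -8.4082] [ 0.0919 -4.6143  0.0282] tip deg 10.209513769511801 rear edge [ 0.4381 -0.0854  0.0121]
```

Run:
```python
from h import *
save("side","s2.png",(190,150,310,230),6.5)
save("wrist","w3.png",(100,80,420,320),2.4)
a=cv2.imread("pics/s2.png");b=cv2.imread("pics/w3.png")
k=lambda i:cv2.resize(i,(400,int(i.shape[0]*400/i.shape[1])))
a,b=k(a),k(b);h=max(a.shape[0],b.shape[0])
p=lambda i:cv2.copyMakeBorder(i,0,h-i.shape[0],0,0,cv2.BORDER_CONSTANT)
cv2.imwrite("pics/m3.png",np.hstack([p(a),p(b)]))
```

```text
(no output)
```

View pics/m3.png

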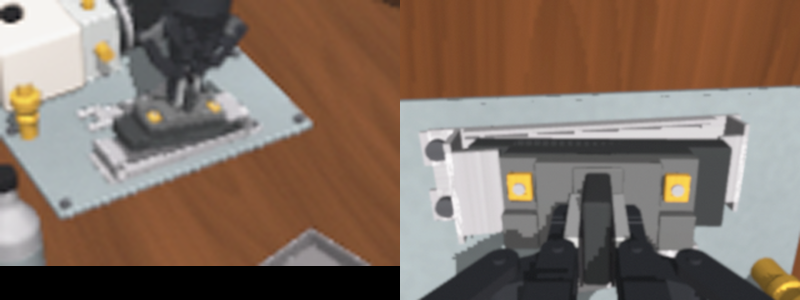

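Emit:
servo_tool:
  deltas: "0 0.1 0 -0.003 0 0;0 0.2 -0.02 -0.006 0 0;0 0.3 -0.04 -0.01 0 0;0 0.45 -0.05 -0.012 0 0;0 0.6 -0.06 -0.012 0 0;0 0.8 -0.08 -0.012 0 0;0 0.8 -0.08 -0.012 0 0;0 0.8 -0.08 -0.012 0 0"

```text
clock: 11.63
tool_pos: [0.5018, -0.0804, 0.0666]
orientation: [0.061, 0.675, 0.732, 0.066]
wrist_force: [8.3, 0.8, -7.5]
width: 0.124
```

```bash
python3 st.py
```

```text
11.6333 [ 0.5018 -0.0804  0.0666] [ 8.3322  0.8047 -7.4927] [ 0.1161 -1.5859  0.0473] tip deg 10.30492039893142 rear edge [ 0.4408 -0.0853  0.0122]
```

Emit:
servo_tool:
  deltas: "0 0.3 -0.03 0 0 0;0 0.6 -0.06 0 0 0;0 0.9 -0.08 0 0 0;0 1.2 -0.1 0 0 0;0 1.2 -0.1 0 0 0;0 1.2 -0.1 0 0 0"

```text
clock: 12.13
tool_pos: [0.5112, -0.0798, 0.0689]
orientation: [0.059, 0.676, 0.732, 0.064]
wrist_force: [0.6, 0.3, -7.0]
width: 0.121
```

```bash
python3 st.py
```

```text
12.1333 [ 0.5112 -0.0798  0.0689] [ 0.6291  0.2587 -7.0094] [-0.018   0.4864  0.0039] tip deg 10.063816739504384 rear edge [ 0.4499 -0.0847  0.0148]
```

Emit:
servo_tool:
  deltas: "0 0.4 -0.02 0 0 0;0 0.8 -0.04 0 0 0;0 1.3 -0.05 0 0 0;0 1.8 -0.05 0 0 0;0 2.0 -0.05 0 0 0;0 2.0 -0.05 0 0 0;0 2.0 -0.05 0 0 0"

```text
clock: 12.72
tool_pos: [0.5311, -0.0781, 0.073]
orientation: [0.06, 0.676, 0.732, 0.065]
wrist_force: [0.0, 0.1, -7.8]
width: 0.119
```

```bash
python3 st.py
```

```text
12.7167 [ 0.5311 -0.0781  0.073 ] [ 0.0423  0.0819 -7.8022] [-0.0072  0.5616  0.0024] tip deg 10.103917833930097 rear edge [ 0.4698 -0.0831  0.0189]
```

Emit:
servo_tool:
  deltas: "0 0.18 -1 0 0 0;0 0.5 -3 0 0 0;0 0.95 -5.4 0 0 0;0 1.4 -8 0 0 0;0 1.9 -10.6 0.05 0 0;0 2.1 -11.8 0.1 0 0;0 2.1 -11.8 0.15 0 0;0 2.1 -11.8 0.176 0 0;0 2.1 -11.8 0.176 0 0"

```text
clock: 13.47
tool_pos: [0.5317, -0.078, 0.1929]
orientation: [-0.0, 0.678, 0.735, 0.0]
wrist_force: [0.2, -0.4, -6.4]
width: 0.123
```

```bash
python3 st.py
python3 - <<'E'
from h import *
np.save("w4.npy",T());save("wrist","w4.png",None,1.5)
for yaw in(4.4,21.5):print(goto([.517,.238,.20],down(np.radians(yaw))))
E
```

```text
13.4667 [ 0.5317 -0.078   0.1929] [ 0.2309 -0.3835 -6.4308] [ 0.0406 -0.1102 -0.0207] tip deg 0.008720115592656301 rear edge [ 0.4619 -0.0836  0.1504]
[ 3.1615e+01  1.1240e+00 -7.3600e-01  1.0000e-03 -0.0000e+00  3.0000e-03]
[ 3.1615e+01  1.1240e+00 -7.3600e-01  1.0000e-03 -0.0000e+00 -2.9500e-01]
```

View pics/w4.png

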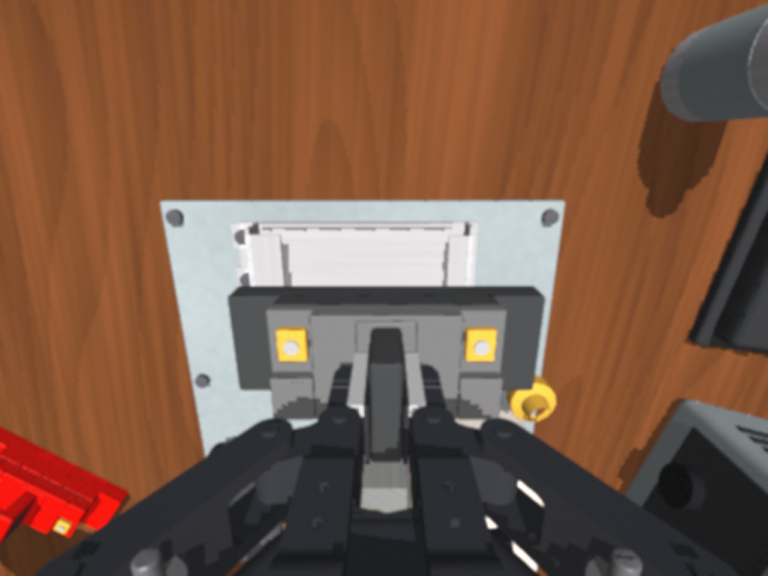

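Emit:
servo_tool:
  deltas: "1.5 0.1 0 0 0 -0.02;4 0.2 0 0 0 -0.04;7 0.3 0 0 0 -0.08;10.2 0.4 0 0 0 -0.12;13.4 0.5 0 0 0 -0.16;16.6 0.6 0 0 0 -0.2;19.8 0.7 0 0 0 -0.23;23 0.8 0 0 0 -0.26;26 0.9 0 0 0 -0.28;28.5 1 0 0 0 -0.295"

```text
clock: 14.35
tool_pos: [0.5169, 0.2092, 0.1928]
orientation: [0.0, 0.562, 0.827, 0.001]
wrist_force: [0.6, -0.1, -6.8]
width: 0.126
```

```bash
python3 st.py
python3 - <<'E'
from h import *
print(goto([.517,.238,.17],down(np.radians(21.5))))
E
```

```text
14.35 [0.5169 0.2092 0.1928] [ 0.6144 -0.0616 -6.7853] [-0.0027 -0.0402  0.0045] tip deg 0.06979430914865933 rear edge [0.4519 0.1834 0.1502]
[ 2.673e+00  1.067e+00  2.280e+00  1.000e-03 -1.000e-03  3.000e-03]
```

Emit:
servo_tool:
  deltas: "0.7 0.3 0 0 0 0;1.6 0.7 1 0 0 0;2.4 1.0 3 0 0 0;2.65 1.05 5 0 0 0;2.65 1.05 7 0 0 0;2.65 1.05 8.5 0 0 0;2.65 1.05 9 0 0 0;2.65 1.05 9 0 0 0"

```text
clock: 15.02
tool_pos: [0.5173, 0.2339, 0.1012]
orientation: [-0.0, 0.563, 0.826, -0.001]
wrist_force: [-0.4, 0.7, -6.5]
width: 0.125
```

```bash
python3 st.py
python3 - <<'E'
from h import *
save("wrist","w5.png",None,1.5)
E
```

```text
15.0167 [0.5173 0.2339 0.1012] [-0.4192  0.6772 -6.5197] [-0.0195  0.0375  0.0215] tip deg -0.15087728410003012 rear edge [0.4521 0.2082 0.0589]
```

View pics/w5.png

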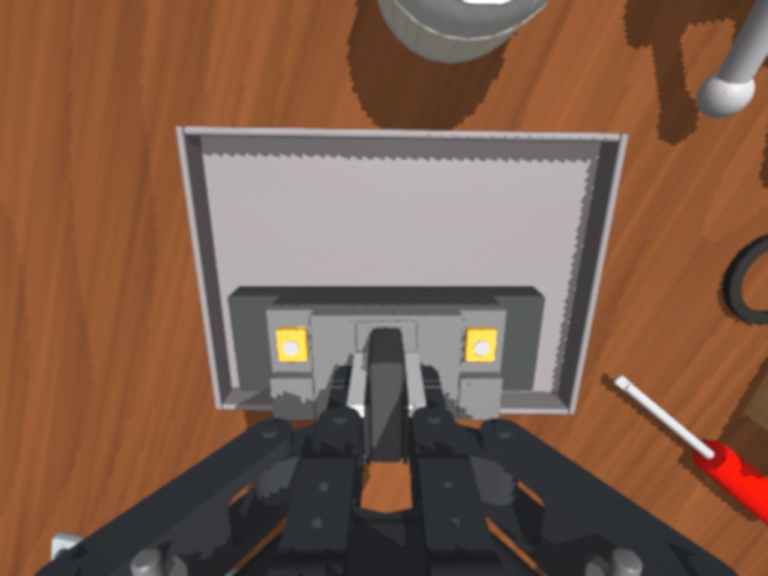

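Run:
```python
from h import *
c=[pix2("wrist",u/1.5,v/1.5,.025) for u,v in((181,128),(626,134),(573,412),(220,408))]
print(np.mean(c,0),[np.linalg.norm(c[i]-c[i-1]) for i in range(4)],np.degrees(np.arctan2(*(c[1]-c[0])[[1,0]])))
print(goto(np.r_[np.mean(c,0)[:2],.05],down(np.radians(21.5))))
```

```text
[0.52294845 0.24598104 0.025     ] [np.float64(0.1636452593525728), np.float64(0.22136207034035973), np.float64(0.16387199616065534), np.float64(0.2216881390286954)] 20.784389854427356
[ 8.920e-01  8.860e-01  5.238e+00 -1.000e-03  0.000e+00 -1.000e-03]
```

Tray centre agrees to within 1 cm, with about 40 mm of margin on each side. I'll shift to the mean and lower.

Emit:
servo_tool:
  deltas: "0.3 0.3 0.3 0 0 0;0.6 0.6 1.2 0 0 0;0.6 0.6 2.2 0 0 0;0.6 0.6 3.2 0 0 0;0.6 0.6 4 0 0 0;0.6 0.6 4.6 0 0 0;0.6 0.6 4.8 0 0 0;0.6 0.6 4.8 0 0 0;0.6 0.6 4.8 0 0 0"

```text
clock: 15.82
tool_pos: [0.5219, 0.2431, 0.055]
orientation: [0.0, 0.563, 0.827, 0.0]
wrist_force: [0.0, -0.4, -6.6]
width: 0.122
```

```bash
python3 st.py
```

```text
15.8167 [0.5219 0.2431 0.055 ] [ 0.0355 -0.4035 -6.615 ] [ 0.0413  0.0169 -0.0334] tip deg 0.03617613400362423 rear edge [0.4568 0.2174 0.0125]
```

Emit:
servo_tool:
  deltas: "0 0 0.1 0 0 0;0 0 0.2 0 0 0;0 0 0.3 0 0 0;0 0 0.4 0 0 0;0 0 0.5 0 0 0;0 0 0.6 0 0 0;0 0 0.7 0 0 0;0 0 0.75 0 0 0;0 0 0.75 0 0 0"

```text
clock: 16.57
tool_pos: [0.5217, 0.243, 0.0473]
orientation: [0.0, 0.563, 0.827, 0.0]
wrist_force: [-0.3, 0.2, -7.3]
width: 0.123
```

Emit:
servo_tool:
  deltas: "0 0 0.03 0 0 0;0 0 0.06 0 0 0;0 0 0.09 0 0 0;0 0 0.09 0 0 0"

```text
clock: 16.9
tool_pos: [0.5218, 0.243, 0.0466]
orientation: [0.0, 0.563, 0.827, 0.0]
wrist_force: [0.4, -0.3, -7.2]
width: 0.121
```

Emit:
servo_tool:
  deltas: "0 0 0.02 0 0 0;0 0 0.04 0 0 0;0 0 0.06 0 0 0;0 0 0.07 0 0 0;0 0 0.07 0 0 0"

```text
clock: 17.32
tool_pos: [0.5219, 0.2431, 0.0461]
orientation: [0.0, 0.563, 0.826, 0.0]
wrist_force: [-0.9, -0.4, -5.4]
width: 0.123
```

Emit:
servo_tool:
  deltas: "0 0 0.02 0 0 0;0 0 0.04 0 0 0;0 0 0.05 0 0 0;0 0 0.05 0 0 0"

```text
clock: 17.65
tool_pos: [0.5219, 0.243, 0.046]
orientation: [0.0, 0.563, 0.827, 0.0]
wrist_force: [-1.2, -2.4, 5.2]
width: 0.124
```

Emit:
servo_tool:
  deltas: "0 0 -0.03 0 0 0;0 0 -0.03 0 0 0;0 0 -0.03 0 0 0"

```text
clock: 17.9
tool_pos: [0.5219, 0.243, 0.046]
orientation: [0.0, 0.563, 0.827, 0.0]
wrist_force: [-2.6, -2.6, 4.9]
width: 0.118
```

Emit:
servo_tool:
  deltas: "0 0 0 0 0 0;0 0 0 0 0 0;0 0 0 0 0 0;0 0 0 0 0 0;0 0 0 0 0 0"
  jaw: 0.28
  squeeze: 20

```text
clock: 18.32
tool_pos: [0.5219, 0.2431, 0.0457]
orientation: [0.0, 0.563, 0.827, 0.0]
wrist_force: [0.2, -0.1, -0.4]
width: 0.285
```

Emit:
servo_tool:
  deltas: "0 0 -0.5 0 0 0;0 0 -1.5 0 0 0;0 0 -3 0 0 0;0 0 -5 0 0 0;0 0 -8 0 0 0;0 0 -11 0 0 0;0 0 -14 0 0 0;0 0 -15 0 0 0;0 0 -15 0 0 0"

```text
clock: 19.07
tool_pos: [0.523, 0.244, 0.1996]
orientation: [0.002, 0.563, 0.826, 0.003]
wrist_force: [0.5, 1.1, -0.7]
width: 0.276
```

```bash
python3 st.py
python3 - <<'E'
from h import *
a=get_image("top")[:,:,::-1];b=get_image("wrist")[:,:,::-1]
a=cv2.resize(a[90:260,80:390],(800,439));b=cv2.resize(b,(213,160))
a[279:,587:]=b; cv2.imwrite("pics/fin.png",a)
E
```

```text
19.0667 [0.523  0.244  0.1996] [ 0.5407  1.0617 -0.6896] [ 0.046   0.0123 -0.0103] tip deg 0.3775942882434408 rear edge [0.4581 0.2185 0.1566]
```

View pics/fin.png

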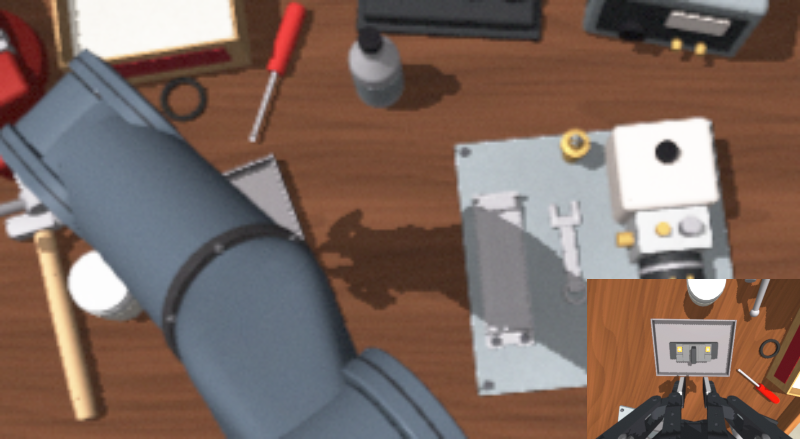

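The battery stands upright and centred in the tray, clear of the gripper. The carrier is empty, and the other things are where they were.

```bash
python3 -c "
from cell import ctrl;print(ctrl.sign_off())"
```

```text
the job is handed in; nothing more can be done
None
```

The battery is out of its carrier and standing upright and flat near the middle of the spill tray. The job was handed in at about 19 s of the 64 s allowed.

- **Removal:** I slid the battery back about 3–4 mm to the buffer, then squeezed the buffer about 2.6 mm (15–16 N). I tipped the front up 10.2° with the rear foot still under its lip, drew it forward, and lifted it clear.
- **Forces:** the highest push in the readings was 19.2 N while tipping, against the 22 N at which the brackets bend. The hand read it only at the end of each move, so a brief higher peak would not show.
- **Setting down:** the last step pressed the tray floor slightly harder than planned, about 12 N including the battery's weight. I eased off and then opened the fingers.
- **Last checks:** the final wrist picture shows the battery upright and free of the fingers. The top view shows the carrier empty, with no bending I could see. The spanner, cartridge, tin, spray bottle, driver, seal and hammer look where they were. The arm hid most of the tray in the top view, so the battery's placing rests on the wrist picture and the contact readings.
- **Disagreement:** the top and wrist cameras placed the tray's centre up to 1 cm apart. That did not matter, with about 40 mm to spare on each side.

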